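# Shut the grill-tool bin

### The job

Shut the steel grill-tool bin: from behind, push its leaning-back lid past upright and let its own weight swing it shut untouched until it rests on the catch. Then press down on the lid near its front edge until the catch snaps, and keep a steady firm push of about 15 newtons on it for one second so that it beds down on its buffers, and let go. The lid is thin, so never push it harder than about 20 newtons, do not fling it, and leave everything else where it stands.

Things in the scene. Friction and masses are not known exactly. Their poses are not given: they have to be found in the camera images.
- bin: Grill-tool bin: a fixed open steel box on the tiles, 160 mm from front to hinged wall, 220 mm along the hinge, 100 mm high, with grill tools in it. Origin under its centre; x level, from its front to its hinged wall; y along the hinge line; z up.
- hinge (a point): Middle of the lid's hinge line, above the bin's hinged wall, 80 mm along the bin's x from its centre and 108 mm above the tiles. Axes as the bin's (they do not turn with the lid): x points on to the free space behind the leaning lid.
- lid (a joint): Lid angle, rad: 0 level (shut), 1.57 upright, 1.95 leaning back on its stop (start). Below about 1.5 it falls by itself, damped, in 2 to 6 s. Resting on the unsnapped catch it reads 0.09 to 0.13; snapped home -0.025 to 0.025. Steel plate, 0.25 to 0.49 kg, 6 mm thick, 220 mm wide, reaching 168 mm from the hinge line, which lies in its mid-plane.
- press_spot (a point): Where to press: on the lid's outer face, mid-width, 145 mm from the hinge line, 3 mm off the mid-plane; z is the outward normal (up when shut). The push after the snap must stay between 10 and 20 N for half a second or more; above 25 N the lid bends.
- catch (a point): Spring roller catch inside the bin's front wall, nominal place of its roller; mid-width, hidden once the lid is shut. Pressing at the press spot it takes 3 to 8 N over some 9 mm to snap; then the lid meets two stiff rubber buffers, over 10 N per mm, 11 to 21 mm below where it rested. The buffers sit up to 3 mm higher or lower from bin to bin, which is not measured: feel for them.
- free_edge (a point): Middle of the lid's free edge, in its mid-plane, 168 mm from the hinge line; at the start its highest point, about 264 mm above the tiles and 62 mm behind the hinge line.
- salt_cellar: White ceramic salt cellar, 76 mm wide, 72 mm high, origin under its centre. Leave alone.
- pepper_mill: Dark wooden pepper mill, 58 mm wide, 143 mm high, origin under its centre. Leave alone.
- mitt_trivet: Flat red silicone trivet shaped like an oven mitt, about 190 x 170 x 9 mm, lying on the tiles; origin under its cuff part. Leave alone.
- squeezer: Plastic citrus squeezer, 108 mm wide, 62 mm high, with a short handle; origin under its centre. Leave alone.
- bamboo_tray: Bamboo tray 220 x 280 x 22 mm, origin under its centre. Leave alone.
- cloche: Glass cloche on the tray, 140 mm wide, 138 mm high, origin under its centre. Leave alone.
- oil_bottle: Green glass bottle, 64 mm wide, 220 mm high, origin under its centre. Leave alone.

How it is judged:
On the way, in this order (a step that is already met when the one before it is completed fails the run):
1. the lid, pushed past upright, swings down by its own weight with nothing touching it (value of joint lid between 0.2 and 1.25 rad and velocity of joint lid below -0.05 rad/s and contact force between each of the fingers, the arm and lid below 0.1 N), for 0.2 s.
2. the lid lies shut on the unsnapped catch, still and untouched (value of joint lid below 0.15 rad and velocity of joint lid between -0.03 and 0.03 rad/s and contact force between each of the fingers, the arm and lid below 0.1 N), for 0.2 s.
3. the catch has snapped and the fingers hold the lid down with 10 to 20 N for half a second (value of joint lid below 0.045 rad and contact force between the fingers and lid between 10 and 20 N), for 0.5 s.
At the end, for the whole second after the job is handed in: The lid is snapped shut (lid angle below 0.045 rad), still and released; the bystanders stand within 20 mm of where they stood (value of joint lid below 0.045 rad and velocity of joint lid between -0.03 and 0.03 rad/s and contact force between each of the fingers, the arm and lid below 0.1 N); the robot touches nothing.
It fails at once if the lid is pushed with more than 25 N (contact force between any of the fingers, the arm and lid above 25 N).
It fails at once if the lid is flung: it swings down faster than 2.2 rad/s (value of joint lid above 0.2 rad and velocity of joint lid below -2.2 rad/s).
It fails at once if a bystander is moved by more than 20 mm (distance of any of salt_cellar, pepper_mill, mitt_trivet, squeezer, bamboo_tray, cloche, oil_bottle from where it was at the start of the episode above 0.02 m).
It also fails if it takes over 61 s, if anything falls off the work surface, if the arm or the gripper's body presses on something with over 40 N, if the wrist force passes 120 N, or if a joint passes its speed limit or range.

### The arm

A 6-joint arm with a two-finger parallel gripper is mounted at the origin on the work surface. World frame = base frame: x ahead of the robot, y to its left, z up, the work surface at z = 0. Lengths are in m, angles in rad, forces in N, time in s.
With the tool pointing down it reaches from about 0.35 to 0.85 m from the base axis. Payload 8.1 kg.
Tool frame: the origin (TCP) lies at the very end of the fingers, on their centre line; the grasp point (between the pads) lies robot.hold_point_z behind it (robot.hold_point_z is the distance from the TCP to the grasp point, in m); z points along the fingers, y is the direction in which the jaws open and shut (so a half turn about z gives the same grasp; the last joint's range is limited). The gripper opens to 93 mm and grips with 3 to 60 N. Pads are 15 mm wide; open, the fingers measure 128 mm over their backs; the gripper's body (75 mm by 188 mm) begins 65 mm behind the grasp point.
Start: joints at [1.184, 0.13, 1.488, -0, 1.523, -0.085], TCP at [0.178, 0.573, 0.219] pointing down, gripper open.
Joint ranges: [-2.96, 2.96], [-0.89, 2.26], [0.02, 2.5], [-1.34, 4.48], [0, 2.73], [-2.66, 2.66]. Speed limits (rad/s): [2.39, 2.39, 2.79, 3.14, 3.14, 3.14].

### API

Orientations are given as a rotation vector (axis times angle).
In Python, from plant import robot, cams gives the robot as it stands. The module is installed in compiled form; this text tells all that it offers.
- The arm moves only by the tool step_arm, never from a script. Its argument "deltas" is a list of rows, each an object with "offset": the shift along the tool's x, y, z in cm, a list of three; "roll": the turn about the tool's z in rad. In form: [{"offset": [x, y, z], "roll": roll}, ...]. A call has 1 to 12 rows; each row shifts and turns the commanded pose from where the row before left it, along the tool's axes as they then stand; what a row does not reach is not made up. A row lasts 1/8 s, in which the tool goes at most 62.5 mm and 10.7 degrees, less where a joint would pass 70% of its speed; a pose out of reach is approached as far as the arm can. A call with a gripper value outside its range is refused whole. "fingers" is the finger opening in cm, from 0 to 9.3, set as the call begins (left out, the last holds). The fingers move at their own pace and stop on an object; "grip_force" is the grip in N (left out, the last holds). Time passes only in rows, so rows that do not move let the fingers close. It gives the time, the measured TCP pose, the force and the opening at its end, in the units of the state.
- robot.read_state(): the state, without advancing time (a new reading comes with each control period).
- cams.read_camera(name): name is "side" or "top"; returns a dict with "pixels" (400x640x3 uint8, red, green, blue), "fx", "fy", "cx", "cy" (pixels), "k1" (the pictures are not rectified: a ray, as slopes to the right and down, at radius r is drawn at 1 + k1 r^2 times it, then the intrinsics apply), "extrinsics" (4x4, takes a point from world to camera coordinates). Camera axes: x right, y down, z forward; pixel columns grow to the right and rows downward; lengths in m; the calibration is good to about 2 mm. A picture is of the moment at which its call begins. There is no depth.
- robot.close_job(): hands the job in, once; it reports no verdict.
Trained networks look in a picture, given as the dict that the camera call returned (one of the last four; its "shot" number tells which), for a name from the list of things; names that differ only in an ending like _2 or _b are one class to them, and where a whole thing is asked for, a point or a joint stands for the part that bears it (a point fixed in the world has none). Each returns a list of dicts, best first, with "score" (0 to 1); they miss things now and then, are a little off and sometimes report something else, mostly with a low value. They report only what shows in the picture. A call takes as long as a camera call.
- cams.boxes_of(picture, thing): "xy" ([column, row] in pixels, amid what is visible of it).
- cams.silhouettes(picture, thing): "mask" (400x640 bool, what is visible of it) and "xy" ([column, row] in pixels, amid what is visible of it).
- cams.pinpoint(picture, thing): "xy" ([column, row] in pixels: a listed point, or the origin of a listed thing).
The state is a dict: "t": time; "q": joint angles; "dq": joint speeds; "joint_torque": joint torques, N m; "tool_pos": TCP position; "orientation": TCP orientation; "force": force on the tool from outside, world axes, zero at the start; "wrist_torque": the same for the moment, N m; "opening": finger opening in m.
Only numpy, scipy, OpenCV 4.12 (cv2) and the standard library are available. Lean on these libraries where they do the work, as an engineer would, in place of code of your own. Each camera call takes 0.05 s, during which the arm holds its last target. There are 200 camera calls.

## Working session

There is one attempt and no reset: what is moved stays moved. The work goes in short steps, Python scripts to look and compute and a tool call to move; the robot and the scene stay as the last step left them, time stands still between calls to the robot, and variables do not carry over. Pictures are saved under pics/ and viewed, about 8 in all and at most 12, crops included, and the job is handed in when it is done.

Besides the shell and the picture viewer there is one more tool, called after "Emit:" in YAML: its name, and indented under it one key for each argument. step_arm: Moves the arm, as the interface text tells. Its arguments: {"type":"object","properties":{"deltas":{"type":"array"},"fingers":{"type":"number"},"grip_force":{"type":"number"}},"required":["deltas"]}

```bash
mkdir -p pics
cat > h.py <<'E'
import numpy as np, cv2
from plant import robot, cams
from scipy.optimize import least_squares
from scipy.spatial.transform import Rotation as R
def proj(p,c):
    E=np.array(c["extrinsics"]); q=E[:3,:3]@np.asarray(p,float)+E[:3,3]
    s=q[:2]/q[2]; s=s*(1+c["k1"]*(s@s))
    return np.array([c["fx"]*s[0]+c["cx"],c["fy"]*s[1]+c["cy"]])
def tri(obs):  # [(cam,xy)]
    f=lambda p: np.concatenate([proj(p,c)-xy for c,xy in obs])
    r=least_squares(f,[0.5,0.1,0.1]); return r.x, np.abs(r.fun).max()
def onz(c,xy,z):
    r=least_squares(lambda p: proj([p[0],p[1],z],c)-xy,[0.5,0.1]); return r.x
def save(c,n): cv2.imwrite("pics/"+n,c["pixels"][:,:,::-1])
E
python3 - <<'E'
from h import *
np.set_printoptions(precision=4,suppress=True)
s=cams.read_camera("side"); t=cams.read_camera("top")
cv2.imwrite("pics/a.png",np.vstack([s["pixels"],t["pixels"]])[:,:,::-1][:, :])
im=cv2.imread("pics/a.png"); cv2.imwrite("pics/a1.png",cv2.resize(im,(480,600)))
save(s,"side0.png");save(t,"top0.png")
for c in (s,t):
    E=np.array(c["extrinsics"]); print("campos",-E[:3,:3].T@E[:3,3],c["fx"],c["k1"])
for n in ["bin","hinge","press_spot","catch","free_edge","salt_cellar","pepper_mill","mitt_trivet","squeezer","bamboo_tray","cloche","oil_bottle"]:
    a=cams.pinpoint(s,n);b=cams.pinpoint(t,n)
    print(n,[(np.round(k["xy"]),round(k["score"],2)) for k in a[:2]],[(np.round(k["xy"]),round(k["score"],2)) for k in b[:2]],end=' ')
    if a and b: print(*tri([(s,a[0]["xy"]),(t,b[0]["xy"])]))
    else: print()
print(robot.read_state(), robot.hold_point_z)
E
```

```text
campos [-0.0172  0.9748  1.4484] 473.90491563303834 -0.11019755021173984
campos [0.455  0.0369 1.3687] 410.2852928560249 0.03417514283953327
bin [(array([350., 203.]), 0.85)] [(array([362., 215.]), 0.61)] [ 0.488  -0.1093  0.0179] 2.107737390560601
hinge [(array([324., 189.]), 0.92)] [(array([347., 194.]), 0.94), (array([344., 173.]), 0.52)] [ 0.5569 -0.0469  0.119 ] 1.9687476655287242
press_spot [(array([310., 169.]), 0.92), (array([286., 198.]), 0.62)] [(array([340., 174.]), 0.94)] [ 0.6012 -0.0192  0.2289] 1.7409681440826148
catch [(array([367., 195.]), 0.95)] [(array([373., 234.]), 0.81)] [ 0.4291 -0.1378  0.0766] 1.2534316409746111
free_edge [(array([312., 161.]), 0.94)] [(array([341., 170.]), 0.67)] [ 0.6038 -0.0227  0.2647] 0.9606386082726885
salt_cellar [(array([286., 198.]), 0.79)] [(array([335., 146.]), 0.78)] [ 0.7217 -0.0137  0.0021] 0.4633145636480549
pepper_mill [(array([293., 220.]), 0.73), (array([311., 160.]), 0.31)] [(array([309., 175.]), 0.76)] [0.6225 0.0723 0.0164] 1.0102909551251855
mitt_trivet [(array([331., 170.]), 0.9)] [(array([404., 173.]), 0.57)] [ 0.6391 
[... 184 characters left out ...]
[251., 346.]), 0.92)] [(array([159., 215.]), 0.75)] [ 0.4729  0.5625 -0.0028] 1.3593102026683823
oil_bottle [(array([390., 141.]), 0.67), (array([309., 162.]), 0.54)] [(array([487., 212.]), 0.78)] [ 0.5084 -0.5165  0.0203] 1.1621166228560469
{'t': 1.3, 'q': array([ 1.1836,  0.1304,  1.4882, -0.    ,  1.523 , -0.0854]), 'dq': array([-0.0004,  0.    ,  0.001 ,  0.0006,  0.0009,  0.001 ]), 'joint_torque': array([  0.0013, -55.9749, -49.2057,   0.077 ,   0.0223,   0.    ]), 'tool_pos': array([0.1783, 0.5729, 0.2187]), 'orientation': array([0.4723, 3.1059, 0.    ]), 'force': array([ 0.2439, -0.1455,  0.3677]), 'wrist_torque': array([0.016 , 0.0344, 0.0535]), 'opening': 0.09288998859893936} 0.0188
```

View pics/side0.png

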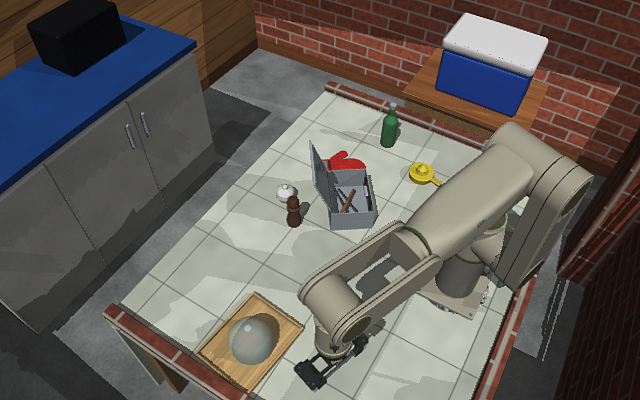

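View pics/top0.png

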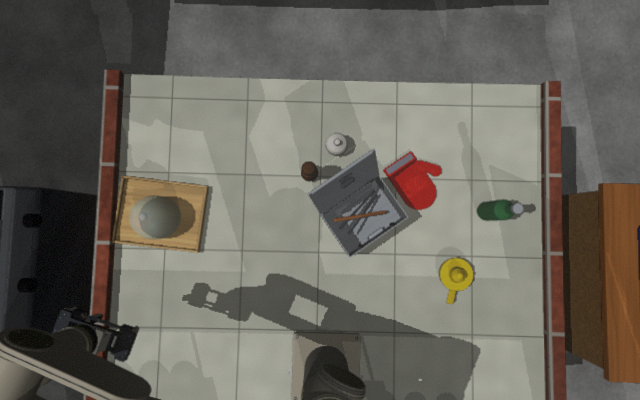

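The side view shows the bin near (350,200) with its lid leaning back toward the pepper mill (293,220) and salt cellar (286,195). In the top view, the lid spans (310,190) to (375,152), with the mill at (309,172) and the cellar at (337,146) behind it. I'll fit the bin pose to the pinpointed points and overlay it.

```bash
cat >> h.py <<'E'
def pts(th):
    c,s=np.cos(th),np.sin(th)
    return {"bin":[0,0,0],"hinge":[.08,0,.108],"catch":None,
     "free_edge":[.08-.168*c,0,.108+.168*s],"press_spot":[.08-.145*c+.003*s,0,.108+.145*s+.003*c]}
def w(p,b): c,s=np.cos(b[2]),np.sin(b[2]); return np.array([b[0]+c*p[0]-s*p[1],b[1]+s*p[0]+c*p[1],p[2]])
E
python3 - <<'E'
from h import *
np.set_printoptions(precision=4,suppress=True)
obs=[]
s=cams.read_camera("side"); t=cams.read_camera("top")
for c in (s,t):
    for n in ("bin","hinge","free_edge","press_spot"):
        k=cams.pinpoint(c,n)
        if k and k[0]["score"]>.5: obs.append((c,n,k[0]["xy"]))
    k=cams.pinpoint(c,"catch")[0]["xy"]; obs.append((c,"catch",k))
P=pts(1.95)
# catch: unknown x (inside front wall), z
def f(p):
    r=[]
    for c,n,xy in obs:
        q=[-p[3],0,p[4]] if n=="catch" else P[n]
        r.append(proj(w(q,p),c)-xy)
    return np.concatenate(r)
r=least_squares(f,[.49,-.1,.6,.07,.08],loss="soft_l1")
b=r.x; print(b,np.degrees(b[2])); print([(o[1],v) for o,v in zip(obs,f(b).reshape(-1,2))])
def seg(im,c,a,e,col): cv2.line(im,*[tuple(np.int32(np.round(proj(w(q,b),c)*3))) for q in (a,e)],col,1)
out=[]
for c,o in ((s,(250,130)),(t,(270,120))):
    im=cv2.resize(np.ascontiguousarray(c["pixels"][:,:,::-1]),None,fx=3,fy=3,interpolation=cv2.INTER_CUBIC)
    C=[(-.08,-.11,.1),(.08,-.11,.1),(.08,.11,.1),(-.08,.11,.1)]
    for i in range(4): seg(im,c,C[i],C[(i+1)%4],(0,255,0))
    fe=P["free_edge"];L=[(.08,-.11,.108),(.08,.11,.108),(fe[0],.11,fe[2]),(fe[0],-.11,fe[2])]
    for i in range(4): seg(im,c,L[i],L[(i+1)%4],(255,0,255))
    x,y=o; out.append(im[3*y:3*y+420,3*x:3*x+390])
cv2.imwrite("pics/fit.png",np.hstack(out))
for n in ("salt_cellar","pepper_mill"):
    k=tri([(c,cams.pinpoint(c,n)[0]["xy"]) for c in (s,t)])[0]
    d=k[:2]-w(P["hinge"],b)[:2]; print(n,k,"rel hinge x,y",d@[np.cos(b[2]),np.sin(b[2])],d@[-np.sin(b[2]),np.cos(b[2])])
print("hinge",w(P["hinge"],b),"edge",w(P["free_edge"],b),"behind", w([.08+.10,0,.3],b))
E
```

```text
[ 0.4902 -0.1024  0.6392  0.0645  0.0806] 36.62535632692636
[('bin', array([-3.0066,  2.8324])), ('hinge', array([3.4177, 0.3785])), ('free_edge', array([1.2343, 0.6297])), ('press_spot', array([ 0.2632, -0.2946])), ('catch', array([-1.8717, -0.0802])), ('bin', array([ 1.0923, -1.7924])), ('hinge', array([0.3583, 0.6784])), ('free_edge', array([-1.4925, -0.7335])), ('press_spot', array([ 0.4838, -0.5699])), ('catch', array([0.0297, 1.5531]))]
salt_cellar [ 0.7112 -0.0099  0.014 ] rel hinge x,y 0.1525737835856548 -0.05763645030863237
pepper_mill [0.6262 0.0737 0.0037] rel hinge x,y 0.13417506185093897 0.06017806076890856
hinge [ 0.5544 -0.0546  0.108 ] edge [ 0.6043 -0.0175  0.2641] behind [0.6347 0.005  0.3   ]
```

View pics/fit.png

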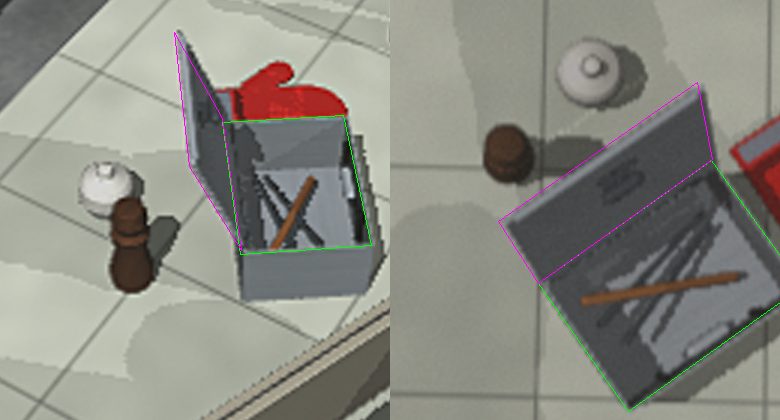

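The overlay matches: the magenta lid and green rim lie on the edges in both crops. The bin is at (0.490, -0.102) with yaw 36.6°. Next I'll raise the tool, close the fingers, and turn tool x onto bin x.

Emit:
step_arm:
  deltas:
    - {"offset":[0,0,-3],"roll":0.1834}
    - {"offset":[0,0,-3],"roll":0.1834}
    - {"offset":[0,0,-3],"roll":0.1834}
    - {"offset":[0,0,-2.5],"roll":0.1834}
    - {"offset":[0,0,0],"roll":0.1834}
    - {"offset":[0,0,0],"roll":0.1834}
    - {"offset":[0,0,0],"roll":0.1834}
    - {"offset":[0,0,0],"roll":0.1834}
    - {"offset":[0,0,0],"roll":0.1834}
    - {"offset":[0,0,0],"roll":0.1834}
    - {"offset":[0,0,0],"roll":0.1834}
    - {"offset":[0,0,0],"roll":0.1834}
  fingers: 0
  grip_force: 40

```text
t: 3.6
tool_pos: [0.1783, 0.5729, 0.3336]
orientation: [2.986, 0.978, -0.0]
force: [0.9, 1.1, 0.3]
opening: 0.0006
```

Emit:
step_arm:
  deltas:
    - {"offset":[0.2,4,0],"roll":0}
    - {"offset":[0.2,5,0],"roll":0}
    - {"offset":[0.2,5,0],"roll":0}
    - {"offset":[0.2,5,0],"roll":0}
    - {"offset":[0.2,5,0],"roll":0}
    - {"offset":[0.2,5,0],"roll":0}
    - {"offset":[0.2,5,0],"roll":0}
    - {"offset":[0.2,5,0],"roll":0}
    - {"offset":[0.2,5,0],"roll":0}
    - {"offset":[0.2,5,0],"roll":0}
    - {"offset":[0.2,3,0],"roll":0}
    - {"offset":[0.2,2,0],"roll":0}

```text
t: 5.1
tool_pos: [0.5204, 0.1525, 0.3335]
orientation: [-2.983, -0.985, 0.0]
force: [-0.4, -0.4, -0.1]
opening: 0.0009
```

Emit:
step_arm:
  deltas:
    - {"offset":[0.1,3.7,0],"roll":0}
    - {"offset":[0.1,5,0],"roll":0}
    - {"offset":[0.1,5,0],"roll":0}
    - {"offset":[0.1,3,0],"roll":0}
    - {"offset":[0,2,0],"roll":0}
    - {"offset":[0,0,3],"roll":0}
    - {"offset":[0,0,4],"roll":0}
    - {"offset":[0,0,3],"roll":0}
    - {"offset":[0,0,0.8],"roll":0}
    - {"offset":[0,0,0],"roll":0}

```text
t: 6.35
tool_pos: [0.6344, 0.0065, 0.2261]
orientation: [-2.982, -0.988, 0.0]
force: [1.0, -0.1, 1.0]
opening: 0.0006
```

Run:
```python
from h import *
s=cams.read_camera("side"); t=cams.read_camera("top")
o=[cv2.resize(c["pixels"][y:y+140,x:x+130,::-1],None,fx=3,fy=3,interpolation=cv2.INTER_CUBIC) for c,x,y in ((s,250,130),(t,270,120))]
cv2.imwrite("pics/b.png",np.hstack(o))
q=robot.read_state(); d=q["tool_pos"][:2]-[.5544,-.0546]; print(q["tool_pos"],q["force"],d@[.8026,.5966],d@[-.5966,.8026])
```

```text
[0.63527045 0.00626846 0.22772843] [0.21209971 0.86115734 0.49497377] 0.1012207464199698 0.0006057209166965754
```

View pics/b.png

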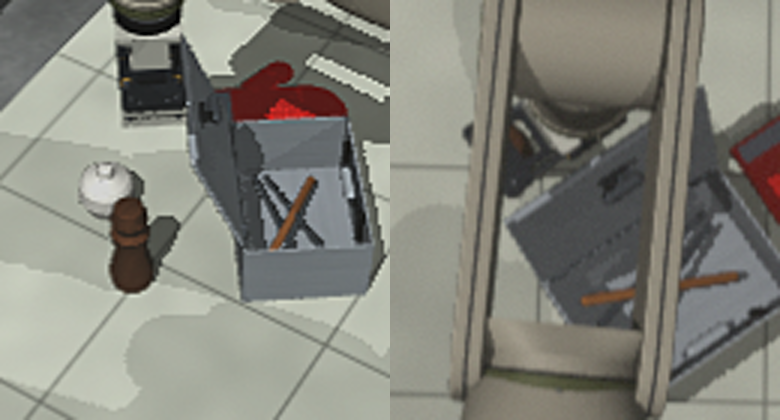

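The gripper stands behind the lid, clear of the mill and cellar. Its top corner in the side crop moved from (177,32) to (183,35), so it may have shifted slightly already. I'll push slowly along -x.

Emit:
step_arm:
  deltas:
    - {"offset":[-0.5,0,0],"roll":0}
    - {"offset":[-0.5,0,0],"roll":0}
    - {"offset":[-0.5,0,0],"roll":0}
    - {"offset":[-0.5,0,0],"roll":0}
    - {"offset":[-0.5,0,0],"roll":0}
    - {"offset":[-0.5,0,0],"roll":0}
    - {"offset":[-0.5,0,0],"roll":0}
    - {"offset":[-0.5,0,0],"roll":0}
    - {"offset":[-0.5,0,0],"roll":0}
    - {"offset":[-0.5,0,0],"roll":0}
    - {"offset":[0,0,0],"roll":0}

```text
t: 7.82
tool_pos: [0.5938, -0.0241, 0.2255]
orientation: [2.983, 0.986, -0.001]
force: [0.6, -0.1, 0.8]
opening: 0.0002
```

```bash
cat >> h.py <<'E'
B=[.4902,-.1024,.6392]
def lidangle(cs):
    o=[]
    for c in cs:
        for n in ("free_edge","press_spot"):
            k=cams.pinpoint(c,n)
            if k and k[0]["score"]>.4: o.append((c,n,k[0]["xy"],k[0]["score"]))
    f=lambda p: np.concatenate([proj(w(pts(p[0])[n],B),c)-xy for c,n,xy,_ in o])
    rs=[least_squares(f,[a],loss="soft_l1") for a in (0.1,.8,1.4,1.9)]
    r=min(rs,key=lambda r:r.cost)
    return r.x[0],np.round(f(r.x),1),[x[3] for x in o]
def st():
    q=robot.read_state(); d=q["tool_pos"][:2]-[.5544,-.0546]
    print("t",q["t"],"z",q["tool_pos"][2],"F",np.round(q["force"],1),"relx",d@[.8026,.5966],"rely",d@[-.5966,.8026])
E
python3 - <<'E'
from h import *
s=cams.read_camera("side"); t=cams.read_camera("top")
print(lidangle([s]),lidangle([t]) ); st()
o=[cv2.resize(c["pixels"][y:y+140,x:x+130,::-1],None,fx=3,fy=3,interpolation=cv2.INTER_CUBIC) for c,x,y in ((s,250,130),(t,270,120))]
cv2.imwrite("pics/c.png",np.hstack(o))
E
```

```text
(np.float64(1.8239680923643917), array([-0.4,  0.5,  1. ,  0.6]), [0.6, 0.81]) (np.float64(1.8278599026219222), array([-1. ,  0.6]), [0.83])
t 8.125 z 0.22543511244461523 F [ 1.3  0.1 -0.7] relx 0.05033329283388005 rely 0.0009901042877469735
```

View pics/c.png

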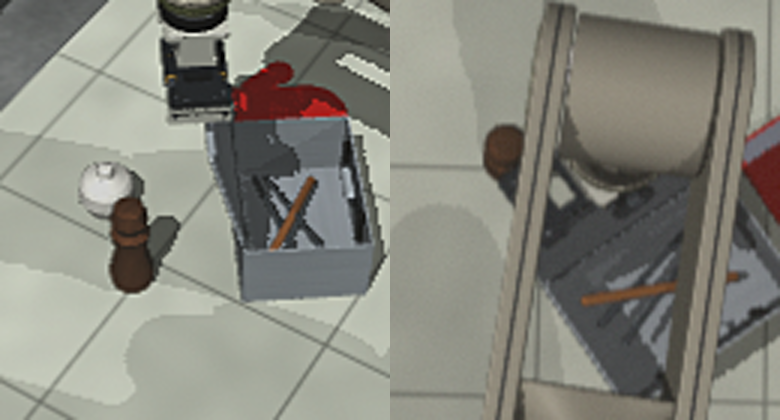

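Emit:
step_arm:
  deltas:
    - {"offset":[-0.5,0,0],"roll":0}
    - {"offset":[-0.5,0,0],"roll":0}
    - {"offset":[-0.5,0,0],"roll":0}
    - {"offset":[-0.5,0,0],"roll":0}
    - {"offset":[-0.5,0,0],"roll":0}
    - {"offset":[-0.5,0,0],"roll":0}
    - {"offset":[-0.5,0,0],"roll":0}
    - {"offset":[-0.5,0,0],"roll":0}
    - {"offset":[-0.5,0,0],"roll":0}
    - {"offset":[-0.4,0,0],"roll":0}
    - {"offset":[-0.4,0,0],"roll":0}
    - {"offset":[0,0,0],"roll":0}

```text
t: 9.62
tool_pos: [0.5515, -0.0557, 0.2256]
orientation: [2.983, 0.986, -0.0]
force: [0.5, 0.0, 0.5]
opening: 0.0006
```

Run:
```python
from h import *
for i in range(2):
    s=cams.read_camera("side"); t=cams.read_camera("top")
    print(lidangle([s]),lidangle([t]) ); st()
save(s,"d.png")
```

```text
(np.float64(1.4113739810988324), array([-1. ,  2. ,  1. ,  1.4]), [0.72, 0.82]) (np.float64(1.4612072881632328), array([-2.7,  1.2,  1.9, -1.1]), [0.51, 0.62])
t 9.925 z 0.22559563845482275 F [ 0.5 -0.5  1. ] relx -0.002579105902571099 rely 0.0009675835542610744
(np.float64(1.4481609063705458), array([ 0.5,  0.3, -0.6,  1.5]), [0.85, 0.67]) (np.float64(1.3939055082261231), array([-1.8,  0.8, -1.9,  0.7]), [0.41, 0.66])
t 10.225 z 0.2256322184064593 F [-0.8 -0.   0.1] relx -0.0026154530150133185 rely 0.000977163059707225
```

Emit:
step_arm:
  deltas:
    - {"offset":[-0.4,0,0],"roll":0}
    - {"offset":[-0.4,0,0],"roll":0}
    - {"offset":[0,0,0],"roll":0}
    - {"offset":[0,0,0],"roll":0}
    - {"offset":[0,0,0],"roll":0}

```text
t: 10.85
tool_pos: [0.5453, -0.0602, 0.2256]
orientation: [-2.983, -0.987, -0.0]
force: [0.4, 0.9, -0.2]
opening: 0.0004
```

Run:
```python
from h import *
for i in range(3):
    s=cams.read_camera("side"); t=cams.read_camera("top")
    print(lidangle([s]),lidangle([t]) ); st()
```

```text
(np.float64(1.1522426888797204), array([-0.5,  1. ,  0.4, -0.4]), [0.92, 0.74]) (np.float64(1.0918502262498728), array([-0.2,  0.3,  2.3, -1.5]), [0.95, 0.91])
t 11.15 z 0.2256236886721917 F [-0.4 -0.7 -0.6] relx -0.010580383547971566 rely 0.0010343617711048366
(np.float64(0.9729800452387737), array([ 2.4, -2.2, -0.3, -1.1]), [0.78, 0.97]) (np.float64(0.9014164924208292), array([-3.5,  0.8,  1.2, -0.6]), [0.74, 0.83])
t 11.45 z 0.22560594089584995 F [ 0.1 -0.   0.2] relx -0.010652020671735537 rely 0.0009964914711610689
(np.float64(0.6717745594460844), array([-1.5,  0.8, -0.2,  0.7]), [0.57, 0.58]) (np.float64(0.7017289380285902), array([-0.5,  2.2, -0.4, -0.7]), [0.63, 0.97])
t 11.75 z 0.22563490235074202 F [0.  0.1 0.1] relx -0.010657556840069226 rely 0.0009754335995201503
```

Between the fixes the lid fell from 1.15 to 0.67 with the tool standing still. I'll wait for it to settle, then move above the press spot.

Emit:
step_arm:
  deltas:
    - {"offset":[0,0,0],"roll":0}
    - {"offset":[0,0,0],"roll":0}
    - {"offset":[0,0,0],"roll":0}
    - {"offset":[0,0,0],"roll":0}
    - {"offset":[0,0,0],"roll":0}
    - {"offset":[0,0,0],"roll":0}
    - {"offset":[0,0,0],"roll":0}
    - {"offset":[0,0,0],"roll":0}
    - {"offset":[-3,0,0],"roll":0}
    - {"offset":[-4,0,0],"roll":0}
    - {"offset":[-4,0,0],"roll":0}
    - {"offset":[-2.4,0,0],"roll":0}

```text
t: 13.25
tool_pos: [0.4365, -0.1409, 0.2257]
orientation: [2.983, 0.986, 0.0]
force: [-0.2, -0.3, -0.9]
opening: 0.0005
```

Run:
```python
from h import *
for i in range(2):
    s=cams.read_camera("side"); t=cams.read_camera("top")
    print(lidangle([s]),lidangle([t]) ); st()
    for c in (s,t): print([ (np.round(k["xy"],1),np.round(proj(w(pts(.11)["press_spot"],B),c),1),k["score"]) for k in cams.pinpoint(c,"press_spot")[:1]])
o=[cv2.resize(c["pixels"][y:y+140,x:x+130,::-1],None,fx=3,fy=3,interpolation=cv2.INTER_CUBIC) for c,x,y in ((s,280,130),(t,310,150))]
cv2.imwrite("pics/e.png",np.hstack(o))
```

```text
(np.float64(0.14620660420445797), array([-0.3,  0.6,  0.5, -0.8]), [0.58, 0.97]) (np.float64(0.046052058029808995), array([-0.4,  2.1,  0.3, -1.3]), [0.62, 0.76])
t 13.55 z 0.2257183597161776 F [-1.  -0.1 -0.5] relx -0.14393620043543812 rely 0.0010005157630702548
[(array([364.6, 184.5]), array([365.2, 184.6]), 0.97)]
[(array([376. , 233.4]), array([376.5, 231.9]), 0.76)]
(np.float64(0.5341315670314842), array([ 32.1,   1.1,  -3.3, -10.2]), [0.72, 0.73]) (np.float64(0.015005868574363411), array([ 1.1, -1.7, -3.1, -3.4]), [0.83, 0.92])
t 13.95 z 0.2255552578336015 F [0.2 0.3 0.5] relx -0.14443694590028497 rely 0.0010686132888217327
[(array([364.3, 184.7]), array([365.2, 184.6]), 0.73)]
[(array([379.2, 235.6]), array([376.5, 231.9]), 0.92)]
```

View pics/e.png

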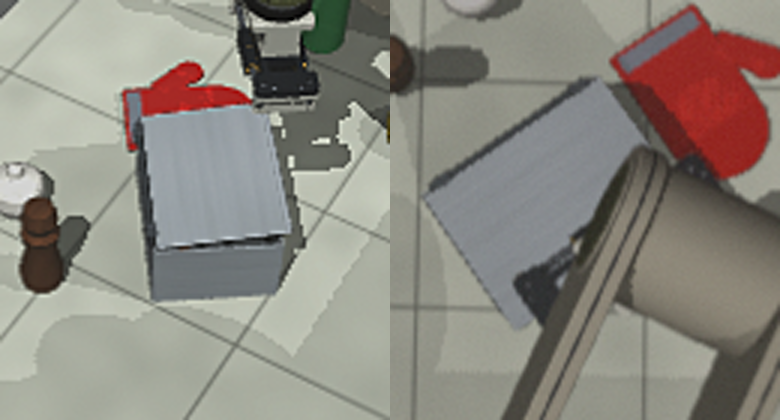

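The lid lies ajar on the catch (dark gap at crop (210,240)), untouched, with the fingers above the press spot. I'll descend to just above it, then feel down.

Emit:
step_arm:
  deltas:
    - {"offset":[0,0,3],"roll":0}
    - {"offset":[0,0,3],"roll":0}
    - {"offset":[0,0,1.5],"roll":0}
    - {"offset":[0,0,0.8],"roll":0}
    - {"offset":[0,0,0],"roll":0}
    - {"offset":[0,0,0],"roll":0}

```text
t: 14.8
tool_pos: [0.4384, -0.1404, 0.1438]
orientation: [2.982, 0.986, 0.002]
force: [-0.2, 0.1, -0.1]
opening: 0.0006
```

Emit:
step_arm:
  deltas:
    - {"offset":[0,0,0.2],"roll":0}
    - {"offset":[0,0,0.2],"roll":0}
    - {"offset":[0,0,0.2],"roll":0}
    - {"offset":[0,0,0.2],"roll":0}
    - {"offset":[0,0,0.2],"roll":0}
    - {"offset":[0,0,0.2],"roll":0}
    - {"offset":[0,0,0.2],"roll":0}
    - {"offset":[0,0,0.2],"roll":0}

```text
t: 15.8
tool_pos: [0.4377, -0.1401, 0.1265]
orientation: [2.983, 0.987, -0.0]
force: [0.1, -0.3, 0.0]
opening: 0.0005
```

Emit:
step_arm:
  deltas:
    - {"offset":[0,0,0.1],"roll":0}
    - {"offset":[0,0,0.1],"roll":0}
    - {"offset":[0,0,0.1],"roll":0}
    - {"offset":[0,0,0],"roll":0}

```text
t: 16.3
tool_pos: [0.4377, -0.1402, 0.1237]
orientation: [2.982, 0.987, -0.0]
force: [-1.0, -0.9, 2.9]
opening: 0.0003
```

Emit:
step_arm:
  deltas:
    - {"offset":[0,0,0.1],"roll":0}
    - {"offset":[0,0,0.1],"roll":0}
    - {"offset":[0,0,0.1],"roll":0}
    - {"offset":[0,0,0],"roll":0}

```text
t: 16.8
tool_pos: [0.4376, -0.1398, 0.1203]
orientation: [-2.982, -0.987, 0.0]
force: [0.1, 0.6, -0.4]
opening: 0.0002
```

Emit:
step_arm:
  deltas:
    - {"offset":[0,0,0.1],"roll":0}
    - {"offset":[0,0,0.1],"roll":0}
    - {"offset":[0,0,0.1],"roll":0}
    - {"offset":[0,0,0],"roll":0}

```text
t: 17.3
tool_pos: [0.4376, -0.14, 0.1175]
orientation: [-2.982, -0.987, 0.0]
force: [-0.3, 1.0, -0.1]
opening: 0.0004
```

Run:
```python
from h import *
F=[]
for i in range(2):
    s=cams.read_camera("side"); t=cams.read_camera("top"); F.append(robot.read_state()["force"])
    print(lidangle([s]),lidangle([t]) ); st()
    for c in (s,t): print([ (np.round(k["xy"],1),np.round(proj(w(pts(.11)["press_spot"],B),c),1),k["score"]) for k in cams.pinpoint(c,"press_spot")[:1]])
print(np.mean(F,0))
o=[cv2.resize(c["pixels"][y:y+100,x:x+95,::-1],None,fx=4,fy=4,interpolation=cv2.INTER_CUBIC) for c,x,y in ((s,310,140),(t,325,170))]
cv2.imwrite("pics/f.png",np.hstack(o))
```

```text
(np.float64(0.04288683516572861), array([-0.5, -1.5, -3. ,  1.9]), [0.95, 0.85]) (np.float64(-0.027162984433971703), array([ 0.1, -2. ]), [0.7])
t 17.6 z 0.1176801547212302 F [ 0.1 -0.1 -0.9] relx -0.14464664528984314 rely 0.0009885533857060041
[(array([368.2, 184.4]), array([365.2, 184.6]), 0.85)]
[(array([375.7, 234.1]), array([376.5, 231.9]), 0.7)]
(np.float64(-6.483484264155603e-05), array([-0.2, -0.4,  0.7,  0.5]), [0.73, 0.67]) (np.float64(-0.2120773148280506), array([ 0.8, -2.5]), [0.9])
t 18.0 z 0.11764313677566904 F [-0.9  0.3 -0.6] relx -0.14464191500343043 rely 0.0010054396233819508
[(array([364.4, 186.9]), array([365.2, 184.6]), 0.67)]
[(array([373.3, 233.8]), array([376.5, 231.9]), 0.9)]
[ 0.10044697 -0.30861748  0.20918937]
```

View pics/f.png

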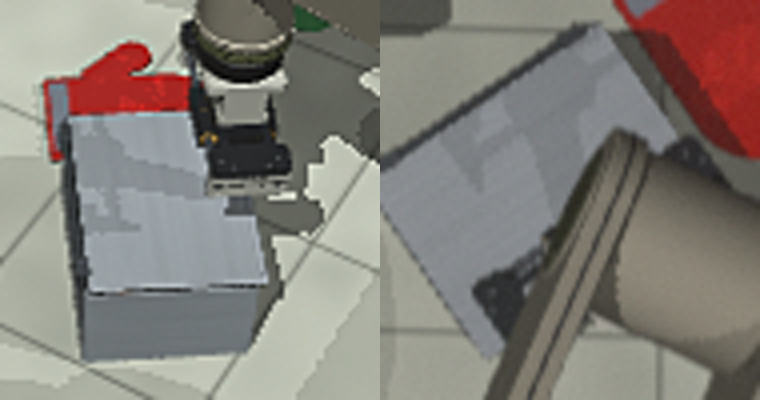

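The front gap has closed: the catch seems to have snapped early with little force, and the fingers now hover just above the lid. I'll feel for the buffers in small steps.

Emit:
step_arm:
  deltas:
    - {"offset":[0,0,0.1],"roll":0}
    - {"offset":[0,0,0.1],"roll":0}
    - {"offset":[0,0,0],"roll":0}

```text
t: 18.48
tool_pos: [0.4376, -0.14, 0.1155]
orientation: [-2.982, -0.987, 0.0]
force: [-0.0, -0.0, -0.3]
opening: 0.0003
```

Emit:
step_arm:
  deltas:
    - {"offset":[0,0,0.05],"roll":0}
    - {"offset":[0,0,0.05],"roll":0}
    - {"offset":[0,0,0],"roll":0}

```text
t: 18.85
tool_pos: [0.4377, -0.1401, 0.1146]
orientation: [-2.983, -0.987, -0.0]
force: [-0.1, 0.4, -1.1]
opening: 0.0002
```

Emit:
step_arm:
  deltas:
    - {"offset":[0,0,0.05],"roll":0}
    - {"offset":[0,0,0],"roll":0}

```text
t: 19.1
tool_pos: [0.4377, -0.1401, 0.1141]
orientation: [-2.983, -0.987, 0.0]
force: [-0.4, 0.2, 0.9]
opening: 0.0001
```

Emit:
step_arm:
  deltas:
    - {"offset":[0,0,0.05],"roll":0}
    - {"offset":[0,0,0],"roll":0}

```text
t: 19.35
tool_pos: [0.4377, -0.1401, 0.1136]
orientation: [-2.983, -0.987, 0.0]
force: [-0.0, -0.2, 0.2]
opening: 0.0003
```

Emit:
step_arm:
  deltas:
    - {"offset":[0,0,0.05],"roll":0}
    - {"offset":[0,0,0],"roll":0}

```text
t: 19.6
tool_pos: [0.4377, -0.1401, 0.1131]
orientation: [-2.983, -0.987, 0.0]
force: [-0.5, -0.4, -0.1]
opening: 0.0005
```

Emit:
step_arm:
  deltas:
    - {"offset":[0,0,0.05],"roll":0}
    - {"offset":[0,0,0],"roll":0}

```text
t: 19.85
tool_pos: [0.4377, -0.1401, 0.1126]
orientation: [-2.983, -0.987, 0.0]
force: [-0.6, 0.3, 0.2]
opening: 0.0004
```

Emit:
step_arm:
  deltas:
    - {"offset":[0,0,0.05],"roll":0}
    - {"offset":[0,0,0],"roll":0}

```text
t: 20.1
tool_pos: [0.4377, -0.1401, 0.1121]
orientation: [-2.983, -0.987, 0.0]
force: [0.8, 0.2, -0.2]
opening: 0.0008
```

Emit:
step_arm:
  deltas:
    - {"offset":[0,0,0.05],"roll":0}
    - {"offset":[0,0,0],"roll":0}

```text
t: 20.35
tool_pos: [0.4377, -0.1401, 0.1116]
orientation: [-2.983, -0.987, 0.0]
force: [0.4, -0.3, 0.5]
opening: 0.0006
```

Emit:
step_arm:
  deltas:
    - {"offset":[0,0,0.05],"roll":0}
    - {"offset":[0,0,0],"roll":0}

```text
t: 20.6
tool_pos: [0.4377, -0.1401, 0.1111]
orientation: [-2.983, -0.987, 0.0]
force: [-0.2, 0.2, -0.2]
opening: 0.0008
```

Emit:
step_arm:
  deltas:
    - {"offset":[0,0,0.05],"roll":0}
    - {"offset":[0,0,0],"roll":0}

```text
t: 20.85
tool_pos: [0.4377, -0.14, 0.1106]
orientation: [-2.983, -0.987, 0.0]
force: [0.3, 0.2, 0.0]
opening: 0.0004
```

Emit:
step_arm:
  deltas:
    - {"offset":[0,0,0.05],"roll":0}
    - {"offset":[0,0,0],"roll":0}

```text
t: 21.1
tool_pos: [0.4377, -0.1401, 0.1101]
orientation: [-2.983, -0.987, 0.0]
force: [0.3, 0.5, -1.1]
opening: 0.0003
```

Emit:
step_arm:
  deltas:
    - {"offset":[0,0,0.05],"roll":0}
    - {"offset":[0,0,0],"roll":0}

```text
t: 21.35
tool_pos: [0.4377, -0.1401, 0.1096]
orientation: [-2.983, -0.987, 0.0]
force: [0.1, 0.3, 0.1]
opening: 0.0004
```

Emit:
step_arm:
  deltas:
    - {"offset":[0,0,0.05],"roll":0}
    - {"offset":[0,0,0],"roll":0}

```text
t: 21.6
tool_pos: [0.4377, -0.1401, 0.1094]
orientation: [2.982, 0.987, 0.0]
force: [-1.2, 1.7, 3.0]
opening: 0.0006
```

Contact at z≈0.1094 with 3 N.

Emit:
step_arm:
  deltas:
    - {"offset":[0,0,0.05],"roll":0}
    - {"offset":[0,0,0],"roll":0}

```text
t: 21.85
tool_pos: [0.4378, -0.1401, 0.1093]
orientation: [2.982, 0.987, 0.0]
force: [-4.0, 0.8, 6.9]
opening: 0.0004
```

Emit:
step_arm:
  deltas:
    - {"offset":[0,0,0.04],"roll":0}
    - {"offset":[0,0,0],"roll":0}

```text
t: 22.1
tool_pos: [0.4378, -0.1401, 0.1092]
orientation: [2.982, 0.987, 0.0]
force: [-4.8, 2.3, 11.0]
opening: 0.0006
```

Emit:
step_arm:
  deltas:
    - {"offset":[0,0,0.03],"roll":0}
    - {"offset":[0,0,0],"roll":0}
    - {"offset":[0,0,0],"roll":0}

```text
t: 22.48
tool_pos: [0.4378, -0.1401, 0.1091]
orientation: [2.982, 0.987, 0.0]
force: [-6.1, 3.4, 13.0]
opening: 0.0005
```

Emit:
step_arm:
  deltas:
    - {"offset":[0,0,0],"roll":0}
    - {"offset":[0,0,0],"roll":0}

```text
t: 22.72
tool_pos: [0.4378, -0.1401, 0.1091]
orientation: [2.982, 0.987, 0.0]
force: [-6.7, 2.2, 13.3]
opening: 0.0006
```

Emit:
step_arm:
  deltas:
    - {"offset":[0,0,0],"roll":0}
    - {"offset":[0,0,0],"roll":0}

```text
t: 22.98
tool_pos: [0.4378, -0.1401, 0.1091]
orientation: [2.982, 0.987, 0.0]
force: [-7.2, 2.2, 14.3]
opening: 0.0005
```

Emit:
step_arm:
  deltas:
    - {"offset":[0,0,0],"roll":0}
    - {"offset":[0,0,0],"roll":0}
    - {"offset":[0,0,0],"roll":0}

```text
t: 23.35
tool_pos: [0.4378, -0.1401, 0.1091]
orientation: [2.982, 0.987, 0.0]
force: [-5.7, 4.0, 12.3]
opening: 0.0005
```

It held at about 13 N vertical (about 15 N total) for roughly 1 s. Letting go upward.

Emit:
step_arm:
  deltas:
    - {"offset":[0,0,-0.1],"roll":0}
    - {"offset":[0,0,-0.2],"roll":0}
    - {"offset":[0,0,-1],"roll":0}
    - {"offset":[0,0,-3],"roll":0}
    - {"offset":[0,0,-4],"roll":0}
    - {"offset":[0,0,-4],"roll":0}
    - {"offset":[-3,0,-2],"roll":0}
    - {"offset":[-3,0,0],"roll":0}
    - {"offset":[0,0,0],"roll":0}
    - {"offset":[0,0,0],"roll":0}

```text
t: 24.6
tool_pos: [0.3898, -0.1757, 0.2511]
orientation: [2.983, 0.986, 0.001]
force: [-0.8, -0.0, -0.1]
opening: 0.0005
```

Run:
```python
from h import *
s=cams.read_camera("side"); t=cams.read_camera("top")
print(lidangle([s]),lidangle([t]),lidangle([s,t])); st()
for n in ("salt_cellar","pepper_mill","mitt_trivet"): print(n,tri([(c,cams.pinpoint(c,n)[0]["xy"]) for c in (s,t)])[0])
o=[cv2.resize(c["pixels"][y:y+140,x:x+130,::-1],None,fx=3,fy=3,interpolation=cv2.INTER_CUBIC) for c,x,y in ((s,270,130),(t,290,130))]
cv2.imwrite("pics/g.png",np.hstack(o))
```

```text
(np.float64(-0.018642125904244636), array([-1.9,  0.5, -0.8, -1.3]), [0.76, 0.69]) (np.float64(0.261744395663413), array([ 0.2, -0.2,  1.8,  0.1]), [0.55, 0.83]) (np.float64(-0.019200112236555936), array([-1.9,  0.5, -0.8, -1.3, -1.1,  0.9,  1. ,  1.5]), [0.76, 0.69, 0.55, 0.83])
t 25.1 z 0.25086118925382783 F [0.4 0.7 0.1] relx -0.20450747058057359 rely 0.0010940078199547538
salt_cellar [ 0.7157492  -0.01512512  0.02513543]
pepper_mill [0.62206579 0.0720115  0.02079553]
mitt_trivet [ 0.63746435 -0.25350253 -0.01406173]
```

View pics/g.png

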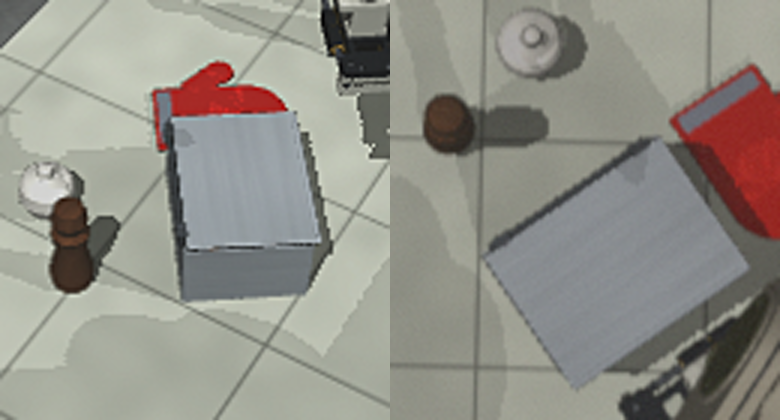

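The lid lies level with the front gap closed at crop (180–320, 245). The mill, cellar and mitt stand where they were, and the gripper is clear.

```bash
python3 -c "
from plant import robot
print(robot.close_job())"
```

```text
the job is handed in; nothing more can be done
None
```

The bin is shut and snapped, and I handed the job in at about 25 s of the 61 s allowed; no verdict is reported.

**What I did:** I pushed the lid from behind past upright, and it fell by itself with the tool standing still. It came to rest ajar on the catch, untouched. I then pressed near the front edge until the catch snapped, held the lid down on its buffers, and lifted clear.

**Force on the buffers:** they were felt at z ≈ 0.109 m. I held about 13 N vertical, about 15 N in total including sideways friction, for about 1 s. The highest reading was about 16 N.

**Last checks:**
- **Lid angle:** the side camera read about -0.02 rad, and the height at which the fingers met the lid agrees. The top camera alone gave 0.26 rad. It looks almost straight down the lid's travel, so I did not trust that reading. The picture shows the lid level with the gap closed.
- **Catch:** it snapped with only about 3 N seen at the end of a step, so I did not catch its peak force.
- **Other things:** the mill, cellar and mitt were within about 10 mm of their first readings, about as good as the camera measurement gets. I did not re-measure the squeezer, tray, cloche or bottle, but the arm stayed clear of them.

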